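Dock the chopping board and hold the index pin out

ROBOT

A 6-joint arm with a two-finger parallel gripper is mounted at the origin on a cart in front of the work surface, level with it; the furniture and walls round the work are solid. World frame = base frame: x ahead of the robot, y to its left, z up, the work surface at z = 0. Lengths are in m, angles in rad, forces in N, time in s.
With the tool pointing down it reaches from about 0.375 to 0.925 m from the base axis. Payload 5.7 kg.
Tool frame: the origin (TCP) lies at the very end of the fingers, on their centre line; the grasp point (between the pads) lies 19 mm behind it; z points along the fingers, y is the line along which they close (so a half turn about z gives the same grasp; the last joint's range is limited). The gripper opens to 88 mm and grips with 3 to 60 N. Pads are 20 mm wide; open, the fingers measure 115 mm over their backs; the gripper's body (75 mm by 178 mm) begins 61 mm behind the grasp point.
Start: joints at [-1.241, 0.359, 1.51, -0, 1.272, -0.115], TCP at [0.258, -0.542, 0.223] pointing down, gripper open.
Joint ranges: [-2.97, 2.97], [-1.01, 2.36], [0.21, 2.38], [-0.96, 4.11], [0.2, 2.71], [-2.98, 2.98]. Speed limits (rad/s): [2.39, 2.39, 3.14, 3.14, 3.14, 3.14].

INTERFACE

Orientations are given as a rotation vector (axis times angle).
In Python, from station import env gives the robot as it stands.
- The arm moves only by the shell command python3 -m inch 'ROWS' [OPENING] [FORCE]. ROWS is a JSON object of lists of equal length, an entry for each row: "travel": the shift along the tool's x, y, z normalised to -1 to 1, where 1 is 50 mm, a list of three; "turn": the turn, a rotation vector about the tool's x, y, z normalised to -1 to 1, where 1 is 0.12 rad, a list of three. In form: {"travel": [[tx, ty, tz], ...], "turn": [[wx, wy, wz], ...]}. A call has 1 to 8 rows; each row shifts and turns the commanded pose from where the row before left it, along the tool's axes as they then stand; what a row does not reach is not made up. A row lasts 1/10 s, in which the tool goes at most 50 mm and 8.59 degrees, less where a joint would pass 70% of its speed; a pose out of reach is approached as far as the arm can. A call with a number of a shift or a turn outside -1 to 1 is refused whole. A call with a gripper value outside its range is refused whole. OPENING is the closure in counts, from 0 (fully open) to 255 (shut), set as the call begins (- or left out, the last holds). The fingers move at their own pace and stop on an object; FORCE is the grip in N (left out, the last holds). Time passes only in rows, so rows that do not move let the fingers close. It gives the time, the measured TCP pose, the force, the opening and the grip force at its end, in the units of the state.
- env.get_state(): the state, without advancing time (a new reading comes with each control period).
- env.get_image(name): name is "side" or "top" or "wrist"; returns (picture, depth): 384x512x3 uint8, red, green, blue; 384x512 float32, m along the optical axis (not along the pixel's ray), 0 where there is no reading.
- env.camera_params(name): a dict with "mtx" (3x3 intrinsics, pixels), "rvec" (rotation vector, rad) and "tvec" (3), from world to camera coordinates, as OpenCV has them. Camera axes: x right, y down, z forward; pixel columns grow to the right and rows downward; lengths in m; the calibration is good to about 2 mm. A picture is of the moment at which its call begins: read the wrist's pose just before it. camera_params takes no time and is no camera call; for the wrist camera it gives the pose at the moment of the call.
- env.sign_off(): hands the job in; it is judged then, once.
The state is a dict: "time": time; "q": joint angles; "qd": joint speeds; "joint_torque": joint torques, N m; "tool_pos": TCP position; "tcp_rot": TCP orientation; "ft_force": force on the tool from outside, world axes, zero at the start; "torque": the same for the moment, N m; "width": opening from 0.0 (shut) to 1.0 (fully open); "grasp_force": force on a finger pad.
Only numpy, scipy, OpenCV 4.12 (cv2) and the standard library are available. Lean on these libraries where they do the work, as an engineer would, in place of code of your own. Each camera call takes 0.05 s, during which the arm holds its last target. There are 200 camera calls.

TASK

Set up the slicing station: first slide the wooden chopping board along the worktop, flat and without lifting it, between the station's side rails until it is fully home against the stop. Then take hold of the red knob of the spring-loaded index pin, pull it straight up as far as it goes so that the pin is clear of its hole, and keep holding it there so that I can swing the knife guide over: finish while still holding the knob up, with the board still home. Leave the lemon, apple, garlic and mug where they are.

Things in the scene. Friction and masses are not known exactly. Their poses are not given: they have to be found in the camera images.
- board_mid (a point): Centre of the loose wooden chopping board, 170 x 240 x 22 mm, about 0.57 kg, flat on the worktop (point 11 mm above its underside). Its x axis runs along the 170 mm side, y along the 240 mm side, z up. It starts 115 to 160 mm out from home on the station's open side, up to 20 mm sideways of it and up to 0.15 rad off square, its x axis near the station's +y. Slides when an edge is pushed.
- board_home (a point): Where the board's centre lies when home in the dark steel dock, which is fixed; station axes. The board enters along -y, its 240 mm side along x. The stop bar (16 mm high) has its face 85 mm to -y of this point. Two side rails (14 mm high) run from it 60 mm out along +y, 252 mm apart (6 mm play each side), then flaring out 17 mm. The home board sticks out 110 mm past them.
- knob_mid (a point): Centre of the index pin's red upright knob, 25 mm in diameter, 32 mm tall, 138 mm above the worktop when seated; it rises with the pin. 20 mm below it (seated) is the flat top of the green swing arm, 30 mm wide; beside the knob no part of the station stands more than 3 mm above the arm. The knob is behind the stop: 35 mm to -x and 140 mm to -y of board_home in its axes.
- index_pin (a joint): Lift of the spring-loaded index pin in m: 0 = seated in its hole, 0.018 = pulled fully up to its end stop; it leaves the hole at 0.008. The spring pulls down with 5 N seated, 9.5 N at the end stop, so the pin drops back when let go.
- lemon: Yellow lemon, 76 x 56 x 55 mm, loose, a bystander; origin at its underside.
- apple: Red apple, 72 mm across, 63 mm tall, loose, a bystander; origin at its underside.
- garlic: Garlic bulb, 61 mm across, 59 mm tall, loose, a bystander; origin at its underside.
- mug: White and yellow striped mug, 86 x 120 x 101 mm, loose, a bystander; origin at the centre of its underside.

How it is judged:
By the outcome, as a careful person would: the job done as asked, in the order asked, and still so for the second after the job is handed in, while the arm keeps its last pose, push and grip.
It also fails if it takes over 48 s, if anything falls off the work surface, if the arm or the gripper's body presses on something with over 40 N, if the wrist force passes 120 N, or if a joint passes its speed limit or range.

## Working session

There is one attempt and no reset: what is moved stays moved. The work goes in short steps, Python scripts to look and compute and a shell command to move; the robot and the scene stay as the last step left them, time stands still between calls to the robot, and variables do not carry over. Pictures are saved under pics/ and viewed, at most 10 in all, crops included, and the job is handed in when it is done.

```bash
mkdir -p pics
cat > h.py <<'E'
import numpy as np, cv2, sys
from station import env
def shot(n,f):
    p=env.camera_params(n); im,d=env.get_image(n)
    cv2.imwrite(f'pics/{f}.png',im[:,:,::-1]); np.savez(f'pics/{f}.npz',im=im,d=d,**{k:np.array(p[k],float) for k in('mtx','rvec','tvec')})
def world(f,pix,z=None):
    a=np.load(f'pics/{f}.npz'); R=cv2.Rodrigues(a['rvec'])[0]; t=a['tvec'].ravel(); K=a['mtx']
    for u,v in pix:
        ray=np.linalg.inv(K)@[u,v,1]
        if z is None:
            dd=a['d'][int(v)-1:int(v)+2,int(u)-1:int(u)+2]; s=np.median(dd)
            w=R.T@(ray*s-t)
        else:
            c=-R.T@t; r=R.T@ray; w=c+r*(z-c[2])/r[2]
        print((u,v),w.round(4))
E
python3 - <<'E'
from h import *
shot('top','top1');shot('side','side1')
s=env.get_state();print(s['time'],s['tool_pos'],s['tcp_rot'],s['width'],s['ft_force'])
a=cv2.imread('pics/top1.png');cv2.imwrite('pics/top1b.png',cv2.resize(a,(800,600),interpolation=cv2.INTER_CUBIC))
E
```

```text
0.1 [ 0.2579642  -0.54103982  0.22189011] [-3.06260293e+00 -6.92614912e-01  2.53743198e-04] 0.9993106329296926 [-1.42894682  0.17466817  0.11115208]
```

View pics/top1b.png

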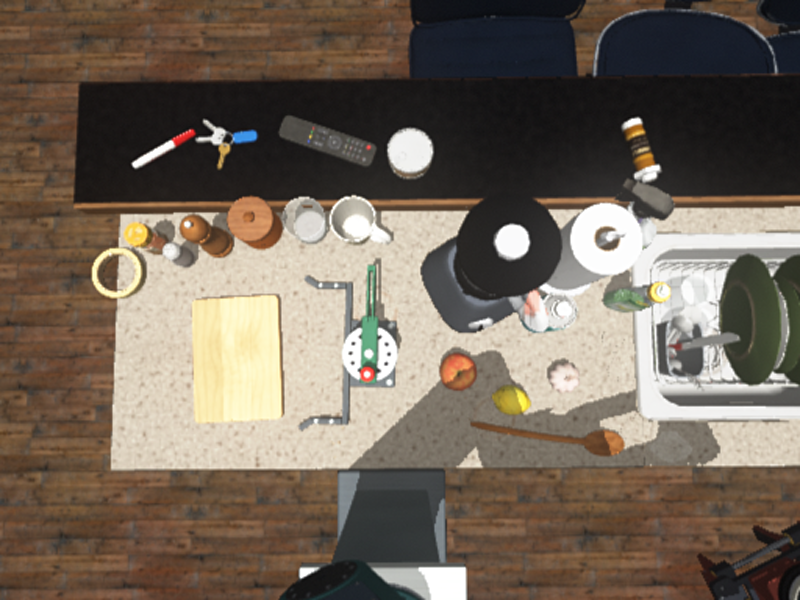

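View pics/side1.png

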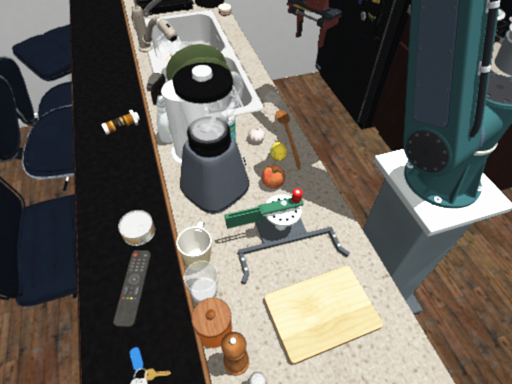

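Top view (800 px): board corners about (193,299), (277,295), (282,417), (196,423). The dock is at x≈348, y 284–422, and the red knob is at (367,374). I'll enlarge this part.

Run:
```python
from h import *
a=cv2.imread('pics/top1.png')[160:280,115:270];cv2.imwrite('pics/c1.png',cv2.resize(a,None,fx=5,fy=5,interpolation=cv2.INTER_CUBIC))
```

```text
(no output)
```

View pics/c1.png

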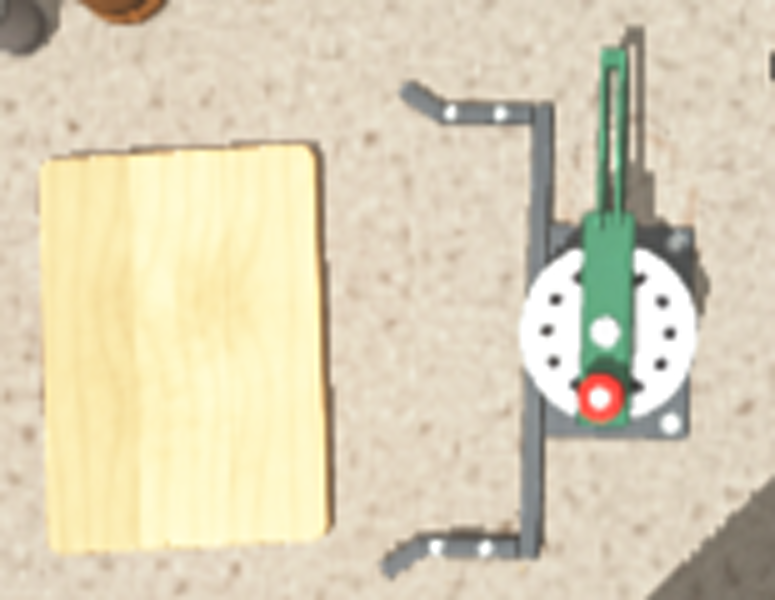

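Crop pixels: board corners (40,158), (316,145), (328,540), (50,552). The stop face runs from (533,122) to (521,538), the rail inner edges are y≈122 and 538, and the knob top is at (600,398).

Run:
```python
from h import *
o=lambda L:[(115+(u+.5)/5-.5,160+(v+.5)/5-.5) for u,v in L]
print('board');world('top1',o([(40,156),(316,145),(329,540),(50,552)]),.022)
print('stop');world('top1',o([(533,122),(521,538)]),.016)
print('rails in: top L,R, bottom L,R');world('top1',o([(450,122),(530,122),(435,537),(520,538)]),.014)
print('flare tips');world('top1',o([(408,92),(392,572)]),.014)
print('knob');world('top1',o([(600,398)]),.154)
print('depth knob, lemon etc');world('top1',o([(600,398)]))
world('top1',[(u*.64,v*.64) for u,v in[(458,372),(512,401),(563,376),(354,220),(285,214),(255,222),(193,228)]])
```

```text
board
(122.6, 190.8) [0.6679 0.37   0.022 ]
(177.8, 188.6) [0.6731 0.2003 0.022 ]
(180.4, 267.6) [0.4343 0.1899 0.022 ]
(124.6, 270.0) [0.4285 0.358  0.022 ]
stop
(221.2, 184.0) [0.6867 0.0678 0.016 ]
(218.8, 267.2) [0.434  0.0751 0.016 ]
rails in: top L,R, bottom L,R
(204.6, 184.0) [0.6874 0.1193 0.014 ]
(220.6, 184.0) [0.6869 0.0698 0.014 ]
(201.6, 267.0) [0.4348 0.1274 0.014 ]
(218.6, 267.2) [0.4338 0.0759 0.014 ]
flare tips
(196.2, 178.0) [0.7064 0.1454 0.014 ]
(193.0, 274.0) [0.4141 0.1533 0.014 ]
knob
(234.6, 239.2) [0.5226 0.0182 0.154 ]
depth knob, lemon etc
(234.6, 239.2) [0.5227 0.018  0.1565]
(293.12, 238.08) [ 0.5207 -0.1472  0.0533]
(327.68, 256.64) [ 0.4664 -0.2464  0.0561]
(360.32, 240.64000000000001) [ 0.5114 -0.3455  0.0464]
(226.56, 140.8) [0.8238 0.0517 0.0086]
(182.4, 136.96) [0.819  0.175  0.0832]
(163.20000000000002, 142.08) [0.8016 0.2282 0.0949]
(123.52, 145.92000000000002) [0.777  0.3192 0.1595]
```

Station yaw ≈ -0.029 rad, home ≈ (0.563, 0.1565) and knob ≈ (0.523, 0.018). The board is at (0.551, 0.280), about 0.076 rad off square and 15 mm too far to -x. Plan: push its near edge toward +x with both open fingers to square and centre it, then push it along -y.

```bash
python3 -m inch '{"travel":[[1,0,0],[1,0,0],[1,0,0],[1,0,0],[0,-1,0],[0,-1,0],[0,-1,0],[0,-1,0]],"turn":[[0,0,0.99],[0,0,0.99],[0,0,0.99],[0,0,0.98],[0,0,0],[0,0,0],[0,0,0],[0,0,0]]}' 0; python3 -m inch '{"travel":[[0,-1,0],[0,-1,0],[0,-1,0],[0,-1,0],[0,-1,0],[0,-1,0],[0,-1,0],[0,-1,0]],"turn":[[0,0,0],[0,0,0],[0,0,0],[0,0,0],[0,0,0],[0,0,0],[0,0,0],[0,0,0]]}'
cat >> h.py <<'E'
def to(x,y,z,yaw):
    from scipy.spatial.transform import Rotation as Ro
    s=env.get_state(); R=Ro.from_rotvec(s['tcp_rot']).as_matrix(); p=np.array(s['tool_pos'])
    T=np.array([[np.cos(yaw),np.sin(yaw),0],[np.sin(yaw),-np.cos(yaw),0],[0,0,-1]])
    print('t',s['time'],'p',p.round(4),'yaw',np.arctan2(R[1,0],R[0,0]).round(4),'F',np.round(s['ft_force'],1),'w',round(s['width'],3),'g',s['grasp_force'])
    print('travel units',(R.T@(np.array([x,y,z])-p)/.05).round(2),'turn units',(Ro.from_matrix(R.T@T).as_rotvec()/.12).round(2))
E
python3 -c "
from h import *
to(.405,.28,.01,-.029)"
```

```text
time: 0.9
tool_pos: [0.4549, -0.2873, 0.222]
tcp_rot: [-3.14, 0.046, 0.001]
ft_force: [0.7, 0.6, 0.3]
width: 1.002
grasp_force: 0.0
time: 1.7
tool_pos: [0.4663, 0.1124, 0.2226]
tcp_rot: [-3.141, 0.046, 0.0]
ft_force: [1.3, -1.1, -1.1]
width: 1.0
grasp_force: 0.0
t 1.7 p [0.4663 0.1124 0.2226] yaw -0.0293 F [ 1.3 -1.1 -1.1] w 1.0 g 0.0
travel units [-1.32 -3.32  4.25] turn units [-0.  0. -0.]
```

```bash
python3 -m inch '{"travel":[[-0.5,-0.9,0],[-0.5,-0.9,0],[-0.44,-0.8,0],[0,-0.4,0],[0,0,0],[0,0,0]],"turn":[[0,0,0],[0,0,0],[0,0,0],[0,0,0],[0,0,0],[0,0,0]]}'; python3 -c "
from h import *
to(.402,.28,.01,-.029)"
```

```text
time: 2.3
tool_pos: [0.4004, 0.2596, 0.2224]
tcp_rot: [3.141, -0.044, -0.001]
ft_force: [0.4, 0.1, -0.7]
width: 1.003
grasp_force: 0.0
t 2.3 p [0.4004 0.2596 0.2224] yaw -0.0278 F [ 0.4  0.1 -0.7] w 1.003 g 0.0
travel units [ 0.02 -0.41  4.25] turn units [0.01 0.   0.01]
```

```bash
python3 -m inch '{"travel":[[0,-0.4,0.5],[0,0,1],[0,0,1],[0,0,0.9],[0,0,0.5],[0,0,0.3],[0,0,0],[0,0,0]],"turn":[[0,0,0],[0,0,0],[0,0,0],[0,0,0],[0,0,0],[0,0,0],[0,0,0],[0,0,0]]}'; python3 -c "
from h import *
to(.4365,.28,.01,-.029)
shot('wrist','w1')"
```

```text
time: 3.1
tool_pos: [0.4017, 0.2788, 0.0128]
tcp_rot: [3.141, -0.048, -0.001]
ft_force: [-0.3, -0.5, -0.3]
width: 0.998
grasp_force: 0.0
t 3.1 p [0.4017 0.2788 0.0128] yaw -0.0307 F [-0.3 -0.5 -0.3] w 0.998 g 0.0
travel units [ 0.7  -0.05  0.06] turn units [ 0.    0.   -0.01]
```

View pics/w1.png

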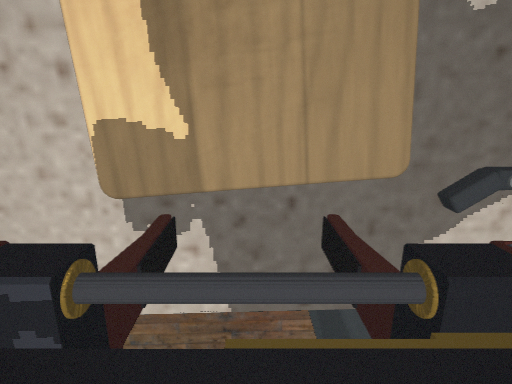

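The wrist view shows the board's near edge at row ~185, square across in front of both fingertips (row ~215). I'll push gently toward +x.

```bash
python3 -m inch '{"travel":[[0.12,0,0.01],[0.12,-0.04,0.01],[0.12,0,0.01],[0.1,0,0],[0.1,0,0],[0.08,0,0],[0.06,0,0],[0,0,0]],"turn":[[0,0,0],[0,0,0],[0,0,0],[0,0,0],[0,0,0],[0,0,0],[0,0,0],[0,0,0]]}'
python3 - <<'E'
from h import *
to(.4365,.28,.01,-.029)
shot('top','top2')
a=cv2.imread('pics/top2.png')[160:280,115:270];cv2.imwrite('pics/c2.png',cv2.resize(a,None,fx=5,fy=5,interpolation=cv2.INTER_CUBIC))
E
```

```text
time: 3.95
tool_pos: [0.4349, 0.2808, 0.0115]
tcp_rot: [3.141, -0.045, -0.004]
ft_force: [-5.5, 2.2, 3.2]
width: 0.997
grasp_force: 2.7
t 3.95 p [0.4349 0.2808 0.0115] yaw -0.0288 F [-5.5  2.2  3.2] w 0.997 g 2.729620411992073
travel units [0.03 0.02 0.03] turn units [0.   0.02 0.  ]
```

View pics/c2.png

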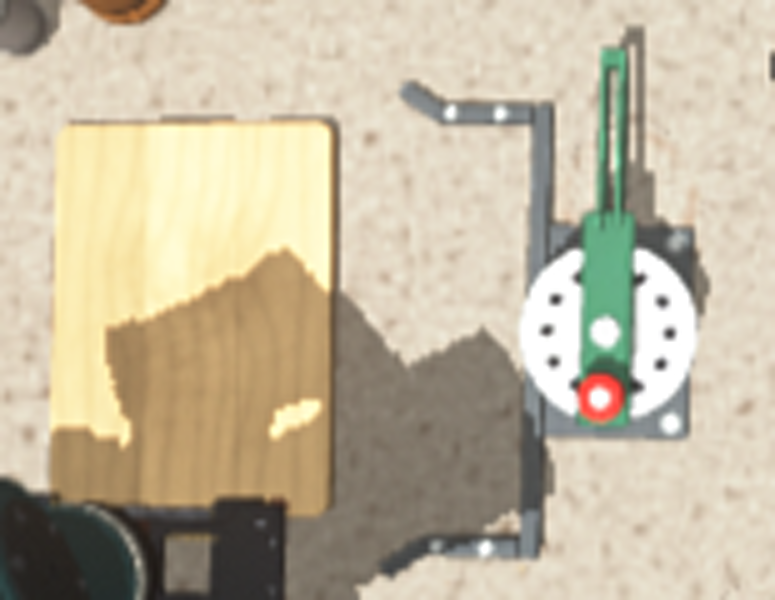

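Run:
```python
from h import *
o=lambda L:[(115+(u+.5)/5-.5,160+(v+.5)/5-.5) for u,v in L]
world('top2',o([(58,123),(335,121),(331,515),(58,132),(50,480),(335,135),(331,500)]),.022)
```

```text
(126.2, 184.2) [0.6882 0.3594 0.022 ]
(181.6, 183.8) [0.6878 0.1888 0.022 ]
(180.8, 262.6) [0.4492 0.1889 0.022 ]
(126.2, 186.0) [0.6826 0.3593 0.022 ]
(124.6, 255.60000000000002) [0.4713 0.3591 0.022 ]
(181.6, 186.6) [0.6792 0.1887 0.022 ]
(180.8, 259.6) [0.4581 0.189  0.022 ]
```

Board centre is now ≈(0.5687, 0.274), 2.4 mm off line laterally and ≈0.027 rad off square. Next I go to the +y edge with the fingers along x.

```bash
python3 -m inch '{"travel":[[-0.5,0,0],[0,0,-0.9],[0,0,-0.9],[0.8,-0.58,0],[0.8,-0.58,0],[0.8,-0.58,0],[0.8,-0.58,0],[0,0,0]],"turn":[[0,0,0],[0,0,0],[0,0,0],[0,0,0],[0,0,0],[0,0,0],[0,0,-1],[0,0,-1]]}';python3 -m inch '{"travel":[[0,0,0],[0,0,0],[0,0,0],[0,0,0],[0,0,0],[0,0,0],[0,0,0],[0,0,0]],"turn":[[0,0,-1],[0,0,-1],[0,0,-1],[0,0,-1],[0,0,-1],[0,0,-1],[0,0,-1],[0,0,-1]]}';python3 -m inch '{"travel":[[0,0,0],[0,0,0],[0,0,0],[0,0,0],[0,0,0]],"turn":[[0,0,-1],[0,0,-1],[0,0,-1],[0,0,0],[0,0,0]]}'|head -1; python3 -c "
from h import *
to(.570,.397,.011,1.542)"
```

```text
time: 4.8
tool_pos: [0.5818, 0.3969, 0.1024]
tcp_rot: [-3.12, -0.338, -0.013]
ft_force: [-0.6, -0.7, -0.3]
width: 0.999
grasp_force: 0.0
time: 5.6
tool_pos: [0.5753, 0.393, 0.1018]
tcp_rot: [2.614, 1.742, 0.002]
ft_force: [-0.0, -0.4, 0.9]
width: 1.001
grasp_force: 0.0
time: 6.1
t 6.1 p [0.5751 0.3929 0.1016] yaw 1.5277 F [ 0.4 -0.4 -0.2] w 1.001 g 0.0
travel units [ 0.08 -0.11  1.81] turn units [ 0.01 -0.   -0.12]
```

```bash
python3 -m inch '{"travel":[[0.08,-0.11,0.3],[0,0,0.7],[0,0,0.5],[0,0,0.3],[0,0,0],[0,0,0]],"turn":[[0,0,-0.12],[0,0,0],[0,0,0],[0,0,0],[0,0,0],[0,0,0]]}'|tail -3; python3 -c "
from h import *
to(.5657,.2514,.010,1.542)"
```

```text
ft_force: [0.7, -0.1, 0.4]
width: 0.996
grasp_force: 0.0
t 6.7 p [0.5698 0.3973 0.0118] yaw 1.5443 F [ 0.7 -0.1  0.4] w 0.996 g 0.0
travel units [-2.92 -0.01  0.03] turn units [ 0.   -0.    0.02]
```

Push along tool -x in slow steps, checking forces before the rails.

```bash
python3 -m inch '{"travel":[[-0.2,0,0],[-0.2,0,0],[-0.2,0,0],[-0.2,0,0],[-0.2,0,0],[-0.2,0,0],[-0.2,0,0],[-0.1,0,0]],"turn":[[0,0,0.02],[0,0,0],[0,0,0],[0,0,0],[0,0,0],[0,0,0],[0,0,0],[0,0,0]]}'
python3 - <<'E'
from h import *
to(.5657,.2514,.010,1.542)
shot('top','top3')
a=cv2.imread('pics/top3.png')[160:280,115:270];cv2.imwrite('pics/c3.png',cv2.resize(a,None,fx=5,fy=5,interpolation=cv2.INTER_CUBIC))
E
```

```text
time: 7.5
tool_pos: [0.5684, 0.3222, 0.0125]
tcp_rot: [-2.254, -2.188, -0.006]
ft_force: [-0.0, 6.5, 3.3]
width: 0.999
grasp_force: 3.1
t 7.5 p [0.5684 0.3222 0.0125] yaw 1.5413 F [-0.   6.5  3.3] w 0.999 g 3.141566701233387
travel units [-1.42 -0.01  0.05] turn units [ 0.02 -0.02 -0.01]
```

View pics/c3.png

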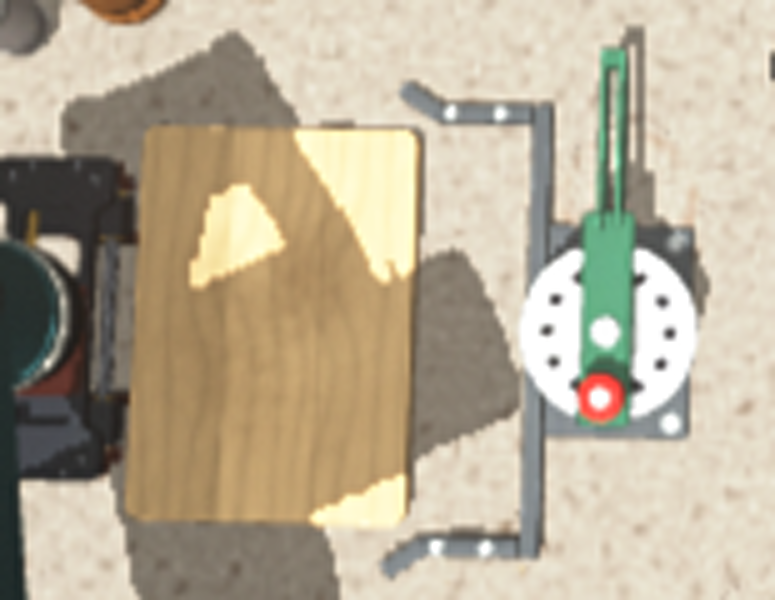

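The board is now square with the dock: right edge (420,130)–(408,522), clear of both rails (3 mm at the far one, 9 mm at the near one). I keep pushing.

```bash
python3 -m inch '{"travel":[[-0.2,0,0.02],[-0.2,0,0.02],[-0.2,0,0],[-0.2,0,0],[-0.2,0,0],[-0.15,0,0]],"turn":[[0,0,0],[0,0,0],[0,0,0],[0,0,0],[0,0,0],[0,0,0]]}'|grep -E 'pos|ft'; python3 -m inch '{"travel":[[-0.08,0,0],[-0.06,0,0],[-0.06,0,0],[0,0,0]],"turn":[[0,0,0],[0,0,0],[0,0,0],[0,0,0]]}'|grep -E 'pos|ft'; python3 -c "
from h import *
to(.5657,.2514,.010,1.542)"
```

```text
tool_pos: [0.5681, 0.2665, 0.0114]
ft_force: [-0.3, 9.5, 9.0]
tool_pos: [0.5677, 0.2562, 0.0112]
ft_force: [0.5, 8.3, 7.4]
t 8.55 p [0.5677 0.2562 0.0112] yaw 1.5415 F [0.5 8.3 7.4] w 0.999 g 4.078854471445084
travel units [-0.1  -0.04  0.02] turn units [ 0.04 -0.03 -0.  ]
```

```bash
for i in 1; do python3 -m inch '{"travel":[[-0.05,0,0],[-0.04,0,0],[0,0,0]],"turn":[[0,0,0],[0,0,0],[0,0,0]]}'|grep -E 'pos|ft'; done; python3 -m inch '{"travel":[[-0.04,0,0],[-0.02,0,0],[0,0,0]],"turn":[[0,0,0],[0,0,0],[0,0,0]]}'|grep -E 'pos|ft'
```

```text
tool_pos: [0.5678, 0.2535, 0.0113]
ft_force: [1.1, 15.7, 6.2]
tool_pos: [0.5678, 0.2534, 0.0113]
ft_force: [0.4, 25.8, 3.8]
```

Force rises with no motion: the board is on the stop. I back off, rise and check.

```bash
python3 -m inch '{"travel":[[0.3,0,0],[0.4,0,0],[0.1,0,-0.7],[0,0,-1],[0,0,-1],[0,0,-1],[0,0,-0.3],[0,0,0]],"turn":[[0,0,0],[0,0,0],[0,0,0],[0,0,0],[0,0,0],[0,0,0],[0,0,0],[0,0,0]]}'|grep -E 'time|pos|ft'
python3 - <<'E'
from h import *
to(.5229,.018,.205,1.542)
shot('top','top4')
a=cv2.imread('pics/top4.png')[160:280,115:270];cv2.imwrite('pics/c4.png',cv2.resize(a,None,fx=5,fy=5,interpolation=cv2.INTER_CUBIC))
E
```

```text
time: 9.95
tool_pos: [0.5679, 0.2877, 0.2125]
ft_force: [0.1, -0.8, -0.1]
t 9.95 p [0.5679 0.2877 0.2125] yaw 1.5428 F [ 0.1 -0.8 -0.1] w 1.003 g 0.0
travel units [-5.42 -0.75  0.14] turn units [ 0.04 -0.01  0.01]
```

View pics/c4.png

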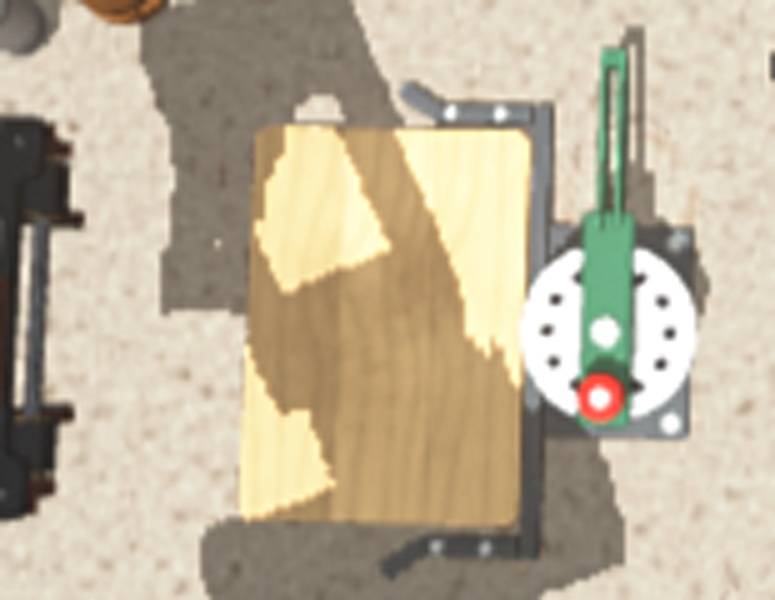

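The board's right edge (532,130)–(519,520) lies along the stop face between both rails, so it is home. On to the knob.

```bash
python3 -m inch '{"travel":[[-0.9,-0.12,0],[-0.9,-0.12,0],[-0.9,-0.12,0],[-0.9,-0.12,0],[-0.9,-0.13,0],[-0.9,-0.13,0],[0,0,0],[0,0,0]],"turn":[[0,0,0],[0,0,0],[0,0,0],[0,0,0],[0,0,0],[0,0,0],[0,0,0],[0,0,0]]}'|grep -E 'time|pos|ft'
python3 - <<'E'
from h import *
to(.5229,.018,.126,1.542)
shot('wrist','w2')
E
```

```text
time: 10.8
tool_pos: [0.5201, 0.0176, 0.2071]
ft_force: [-0.1, -0.1, -0.7]
t 10.8 p [0.5201 0.0176 0.2071] yaw 1.5399 F [-0.1 -0.1 -0.7] w 0.997 g 0.0
travel units [0.01 0.06 1.62] turn units [-0.04 -0.01 -0.02]
```

View pics/w2.png

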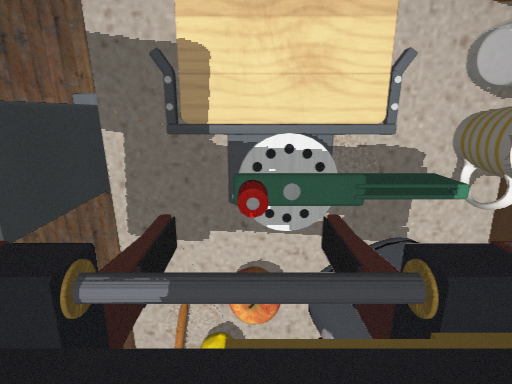

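The knob top is at (253,203), and the board is visibly home between the rails. I'll cross-check the knob position with this view.

Run:
```python
from h import *
world('w2',[(253,203)]);world('w2',[(253,203)],.154)
```

```text
(253, 203) [0.5236 0.0186 0.1548]
(253, 203) [0.5236 0.0183 0.154 ]
```

```bash
python3 -m inch '{"travel":[[0.01,0.05,0.4],[0,0,0.4],[0,0,0.35],[0,0,0.25],[0,0,0.12],[0,0,0.06],[0,0,0],[0,0,0]],"turn":[[-0.04,0,0],[0,0,0],[0,0,0],[0,0,0],[0,0,0],[0,0,0],[0,0,0],[0,0,0]]}'|grep -E 'time|pos|ft'; python3 -c "
from h import *
to(.5229,.018,.126,1.542)"
```

```text
time: 11.65
tool_pos: [0.525, 0.0186, 0.1307]
ft_force: [1.0, -0.8, 0.7]
t 11.65 p [0.525  0.0186 0.1307] yaw 1.5429 F [ 1.  -0.8  0.7] w 1.003 g 0.0
travel units [-0.01 -0.04  0.09] turn units [ 0.05 -0.    0.01]
```

```bash
python3 -m inch '{"travel":[[-0.01,-0.03,0.07],[0,0,0.02],[0,0,0]],"turn":[[0,0,0],[0,0,0],[0,0,0]]}'|grep -E 'pos|ft'; python3 -m inch '{"travel":[[0,0,0],[0,0,0],[0,0,0],[0,0,0],[0,0,0],[0,0,0],[0,0,0],[0,0,0]],"turn":[[0,0,0],[0,0,0],[0,0,0],[0,0,0],[0,0,0],[0,0,0],[0,0,0],[0,0,0]]}' 255 40
```

```text
tool_pos: [0.5229, 0.018, 0.1257]
ft_force: [0.7, -1.3, 0.2]
time: 12.75
tool_pos: [0.523, 0.0181, 0.1257]
tcp_rot: [2.25, 2.188, 0.005]
ft_force: [-0.3, 0.2, 0.7]
width: 0.309
grasp_force: 0.0
```

```bash
python3 -m inch '{"travel":[[0,0,0],[0,0,0],[0,0,0],[0,0,0]],"turn":[[0,0,0],[0,0,0],[0,0,0],[0,0,0]]}'; python3 -m inch '{"travel":[[0,0,-0.05],[0,0,-0.06],[0,0,-0.06],[0,0,-0.06],[0,0,-0.06],[0,0,0],[0,0,0]],"turn":[[0,0,0],[0,0,0],[0,0,0],[0,0,0],[0,0,0],[0,0,0],[0,0,0]]}'
```

```text
time: 13.15
tool_pos: [0.5229, 0.0181, 0.1256]
tcp_rot: [2.25, 2.188, 0.005]
ft_force: [0.2, -0.2, 0.2]
width: 0.277
grasp_force: 40.0
time: 13.85
tool_pos: [0.5228, 0.0182, 0.1401]
tcp_rot: [2.25, 2.188, 0.005]
ft_force: [2.1, -1.0, -8.8]
width: 0.279
grasp_force: 40.0
```

```bash
python3 -m inch '{"travel":[[0,0,-0.04],[0,0,-0.03],[0,0,0],[0,0,0]],"turn":[[0,0,0],[0,0,0],[0,0,0],[0,0,0]]}'|grep -E 'pos|ft|width'; python3 -m inch '{"travel":[[0,0,-0.02],[0,0,0],[0,0,0]],"turn":[[0,0,0],[0,0,0],[0,0,0]]}'
```

```text
tool_pos: [0.5228, 0.0182, 0.1436]
ft_force: [1.8, 0.4, -10.3]
width: 0.28
time: 14.55
tool_pos: [0.5228, 0.0182, 0.1438]
tcp_rot: [2.25, 2.188, 0.005]
ft_force: [5.3, -0.8, -20.3]
width: 0.279
grasp_force: 40.0
```

At the end stop (18.2 mm, force jumps). I ease the overpull slightly, hold, and look.

```bash
python3 -m inch '{"travel":[[0,0,0.01],[0,0,0],[0,0,0],[0,0,0],[0,0,0],[0,0,0],[0,0,0],[0,0,0]],"turn":[[0,0,0],[0,0,0],[0,0,0],[0,0,0],[0,0,0],[0,0,0],[0,0,0],[0,0,0]]}'
python3 - <<'E'
from h import *
shot('wrist','w3')
E
```

```text
time: 15.35
tool_pos: [0.5228, 0.0181, 0.1438]
tcp_rot: [2.25, 2.188, 0.005]
ft_force: [4.4, -0.0, -20.8]
width: 0.278
grasp_force: 40.0
```

View pics/w3.png

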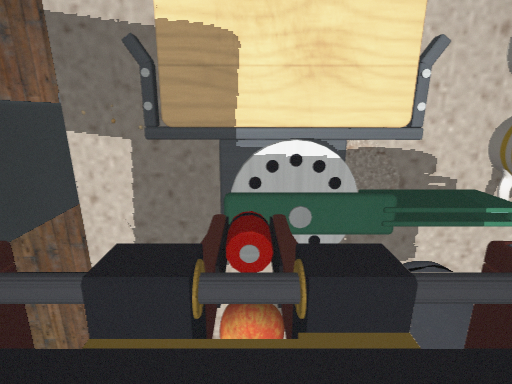

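The knob (250,245) is gripped between the fingers and raised, and the board edge is flush with the stop (row ~128). The hold stayed steady for 0.8 s, so I hand in.

```bash
python3 -c "
from station import env
print(env.sign_off())"
```

```text
the job is handed in; nothing more can be done
None
```

The board is home against the stop, and the arm is still holding the red knob up at its end stop (pin lifted about 18 mm); I handed the job in at about 15.5 s, with the lemon, apple, garlic and mug left where they were.

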